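# Unlock the cam and push the tube-rack slide home

## Task

The slide carrying the blue rack of blood tubes is blocked by the round eccentric cam in front of its roller. With a fingertip, push the cam's lever round, anticlockwise seen from above, until the cam's low point faces the slide and the lever lies over the groove in the base plate; only then push the grey block at the rear of the slide forward until the slide is fully home, and move clear. Only push: do not grip the lever or the slide, never press the slide forward while the cam is still in its way, do not touch the tubes or their rack, and leave the other things on the bench where they are.

Things in the scene. Friction and masses are not known exactly. Their poses are not given: they have to be found in the camera images.
- dock: The rack dock: aluminium base plate 320 x 130 x 12 mm, fixed to the bench. Origin: on the bench surface below the cam's pivot; x = the slide's forward direction, y left of it, z up. Plate: x -265 to +55, y -65 to +65 mm. Guide rails (tops at 32 mm) at y = +-52 mm, x -255 to -70 mm. A dark groove in the plate at x = 0, y = 34 to 62 mm shows where the lever lies at the low point.
- pivot (a point): Top of the cam's pivot, 40 mm above the bench. The cam is a steel disc 60 mm across (14 to 28 mm above the bench) turning about this vertical axis, 18 mm off the disc's centre. Its lever is a flat dark bar 12 mm wide, 28 to 36 mm above the bench, 84 mm long from the pivot, with an upright post at its end.
- cam (a joint): Cam angle, rad. 0 = low point faces the slide, lever along the dock's +y (over the groove); grows clockwise seen from above (pi = high point faces the slide). The lever points at angle pi/2 - value from the dock's x towards its y. Starts at 2.0 to 2.9; end stops at -0.2 and 3.0. Stays where it is left; turning takes about 4 N at the post, a little more when fast.
- lever_post (a point): Centre of the upright black post (18 mm diameter, 28 to 62 mm above the bench) at the end of the cam lever, 80 mm from the pivot; this point is 45 mm above the bench. Its axes turn with the cam: y outward along the lever, z up. Push the post sideways.
- slide (a joint): Travel of the slide along the dock's x, m: 0 = fully back, 0.037 = fully home at its end stop. Starts at 0 to 0.002. With the cam at its low point the slide runs home and its roller just clears the cam; otherwise the cam blocks it. Stays where it is left; pushing takes about 3 N, slightly more when fast.
- push_face (a point): Centre of the rear face of the slide's grey push block, on the slide's centre line, 43 mm above the bench, 206 mm behind the cam's pivot when the slide is fully back. The block is 88 mm wide, 40 mm deep, its face 26 to 60 mm above the bench. Axes as the dock's; push along +x.
- rack: The blue wire rack (70 x 84 mm, 50 mm tall) with capped blood tubes, standing in the slide (it can only be lifted straight up) in front of the push block; not to be touched. Origin: the centre of its underside, 26 mm above the bench, 92 mm ahead of the push face. The tube tops stand 104 mm above the bench. Gap between push block and rack: 17 mm.
- jar: Bystander, to be left alone: a white-capped specimen jar 48 mm wide, 58 mm tall, beside the dock. Origin: centre of its underside.
- capbox: Bystander, to be left alone: a clear open box 70 x 50 x 30 mm holding spare caps, beside the dock. Origin: centre of its underside.
- beaker: Bystander, to be left alone: a small glass beaker 52 mm wide, 60 mm tall, behind the slide. Origin: centre of its underside.
- spare_rack: Bystander, to be left alone: a second blue wire rack 114 x 92 mm with tubes up to 103 mm tall, standing loose on the bench to the left, not on the dock. Origin: centre of its underside.
- reagent: Bystander, to be left alone: an amber bottle 64 mm wide, 130 mm tall. Origin: centre of its underside.
- slidebox: Bystander, to be left alone: a grey box 85 x 60 x 32 mm. Origin: centre of its underside.

How it is judged:
On the way, in this order (a step that is already met when the one before it is completed fails the run):
1. the cam is at its low point (within 0.25 rad) with the slide still back (less than 5 mm forward) (value of joint cam between -0.25 and 0.25 rad and value of joint slide below 0.005 m), for 0.2 s.
2. the slide is fully home (within 3 mm) (value of joint slide above 0.034 m), for 0.2 s.
At the end, for the whole second after the job is handed in: The cam stands within 0.25 rad of its low point and the slide is within 3 mm of fully home, at rest (value of joint cam between -0.25 and 0.25 rad and value of joint slide above 0.034 m and velocity of joint slide between -0.005 and 0.005 m/s); the robot touches nothing.
It fails at once if the slide is pressed (over 3 N) while the cam is more than 0.35 rad from its low point (value of joint cam above 0.35 rad and contact force between any of the fingers, the arm and slide above 3 N).
It fails at once if the tubes or their rack are touched (over 1 N) or the rack is lifted (contact force between any of the fingers, the arm and rack above 1 N or height (world z) of rack above 0.032 m).
It fails at once if the lever or its post is gripped between the fingers ((x of the grasp point in the frame of lever_post between -0.006 and 0.006 m and y of the grasp point in the frame of lever_post between -0.006 and 0.006 m and z of the grasp point in the frame of lever_post between -0.02 and 0.02 m) or (x of the grasp point in the frame of lever_post between -0.005 and 0.005 m and y of the grasp point in the frame of lever_post between -0.06 and 0.007 m and z of the grasp point in the frame of lever_post between -0.02 and 0.008 m)).
It fails at once if the slide's push block is gripped between the fingers (x of the grasp point in the frame of push_face between 0.004 and 0.036 m and y of the grasp point in the frame of push_face between -0.042 and 0.042 m and z of the grasp point in the frame of push_face between -0.017 and 0.015 m).
It fails at once if a bystander is moved more than 20 mm or tipped (distance of any of jar, capbox, beaker, spare_rack, reagent, slidebox from where it was at the start of the episode above 0.02 m or angle between any of jar, capbox, beaker, spare_rack, reagent, slidebox's own z axis and vertical above 0.35 rad).
It also fails if it takes over 54 s, if anything falls off the work surface, if the arm or the gripper's body presses on something with over 40 N, if the wrist force passes 120 N, or if a joint passes its speed limit or range.

## Robot

A 6-joint arm with a two-finger parallel gripper is mounted at the origin on the work surface. World frame = base frame: x ahead of the robot, y to its left, z up, the work surface at z = 0. Lengths are in m, angles in rad, forces in N, time in s.
With the tool pointing down it reaches from about 0.425 to 0.95 m from the base axis. Payload 3.5 kg.
Tool frame: the origin (TCP) lies between the finger pads; the fingertips stand 25 mm ahead of it and the grasp point (between the pads) lies 6 mm ahead of it (ctrl.finger_overhang is the distance from the TCP to the fingertips, in m); x points along the fingers, y is the direction in which the jaws open and shut, and the axes are right-handed (so a half turn about x gives the same grasp; the last joint's range is limited). The gripper opens to 85 mm and grips with 20 to 120 N. Pads are 22 mm wide; open, the fingers measure 114 mm over their backs; the gripper's body (76 mm by 85 mm) begins 54 mm behind the grasp point. The pads swing forward as they close: fully open they stand 13 mm farther back than shut.
Start: joints at [1.101, 0.286, 1.577, -0, 1.279, -0.15], TCP at [0.212, 0.641, 0.256] pointing down, gripper open.
Joint ranges: [-2.77, 2.77], [-0.9, 2.22], [0.21, 2.48], [-1.53, 4.67], [0.24, 2.81], [-2.84, 2.84]. Speed limits (rad/s): [2.79, 2.79, 3.14, 3.14, 3.14, 3.14].

## Interface

Orientations are given as a unit quaternion [x, y, z, w].
In Python, from plant import ctrl gives the robot as it stands.
- The arm moves only by the tool play_rows, never from a script. Its argument "targets" is a list of rows, each an object with "delta_pos": the shift along the world's x, y, z normalised to -1 to 1, where 1 is 1000 mm, a list of three; "delta_rot": the turn, a rotation vector about the world's x, y, z normalised to -1 to 1, where 1 is pi rad, a list of three; "claw": the finger opening in mm, from 0 to 85.4. In form: [{"delta_pos": [tx, ty, tz], "delta_rot": [wx, wy, wz], "claw": claw}, ...]. A call has 1 to 20 rows; each row is the pose to reach, as a shift and turn from the pose measured when the call began, turning the shorter way round; what a row does not reach only later rows make up. A row lasts 1/12 s, in which the tool goes at most 41.7 mm and 7.16 degrees, less where a joint would pass 70% of its speed; a pose out of reach is approached as far as the arm can. A call with a number of a shift or a turn outside -1 to 1 is refused whole. A call with a gripper value outside its range is refused whole. The fingers move at their own pace and stop on an object; "newtons" is the grip in N (left out, the last holds). Time passes only in rows, so rows that repeat a pose let the fingers close. It gives the time, the measured TCP pose, the force and the opening at its end, in the units of the state.
- ctrl.get_state(): the state, without advancing time (a new reading comes with each control period).
- ctrl.read_camera(name): name is "scene" or "top"; returns the picture (480x640x3 uint8, blue, green, red); there is no depth.
- ctrl.calibration(name): a dict with "fx", "fy", "cx", "cy" (pixels), "k1" (the pictures are not rectified: a ray, as slopes to the right and down, at radius r is drawn at 1 + k1 r^2 times it, then the intrinsics apply), "camera_from_world" (4x4, takes a point from world to camera coordinates). Camera axes: x right, y down, z forward; pixel columns grow to the right and rows downward; lengths in m; the calibration is good to about 2 mm. A picture is of the moment at which its call begins. calibration takes no time and is no camera call.
- ctrl.sign_off(): hands the job in, once; it reports no verdict.
The state is a dict: "time": time; "qpos": joint angles; "dq": joint speeds; "joint_efforts": joint torques, N m; "eef_pos": TCP position; "tcp_rot": TCP orientation; "contact_force": force on the tool from outside, world axes, zero at the start; "wrist_torque": the same for the moment, N m; "opening": opening from 0.0 (shut) to 1.0 (fully open).
Only numpy, scipy, OpenCV 4.12 (cv2) and the standard library are available. Lean on these libraries where they do the work, as an engineer would, in place of code of your own. Each camera call takes 0.05 s, during which the arm holds its last target. There are 200 camera calls.

## Working session

There is one attempt and no reset: what is moved stays moved. The work goes in short steps, Python scripts to look and compute and a tool call to move; the robot and the scene stay as the last step left them, time stands still between calls to the robot, and variables do not carry over. Pictures are saved under pics/ and viewed, about 8 in all and at most 12, crops included, and the job is handed in when it is done.

Besides the shell and the picture viewer there is one more tool, called after "Emit:" as name([rows], argument=value, ...), one row to a line, values as JSON. play_rows: Moves the arm, as the interface text tells. Its arguments: {"type":"object","properties":{"targets":{"type":"array"},"newtons":{"type":"number"}},"required":["targets"]}

```bash
mkdir -p pics; cat > h.py <<'E'
import numpy as np,cv2
from plant import ctrl
def K(n):
    c=ctrl.calibration(n);return c,np.array(c["camera_from_world"])
def proj(n,P):
    c,T=K(n);P=np.atleast_2d(P);q=P@T[:3,:3].T+T[:3,3];s=q[:,:2]/q[:,2:];r=(s**2).sum(1,keepdims=True)
    s=s*(1+c["k1"]*r);return s*[c["fx"],c["fy"]]+[c["cx"],c["cy"]]
def ray(n,uv,z):
    c,T=K(n);out=[]
    for u in np.atleast_2d(uv).astype(float):
        d=(u-[c["cx"],c["cy"]])/[c["fx"],c["fy"]];s=d.copy()
        for _ in range(20): s=d/(1+c["k1"]*(s@s))
        R=T[:3,:3];o=-R.T@T[:3,3];v=R.T@np.r_[s,1];out.append(o+v*(z-o[2])/v[2])
    return np.array(out)
E
python3 - <<'E'
from h import *
for n in("top","scene"):
    cv2.imwrite(f"pics/{n}0.png",ctrl.read_camera(n));c,T=K(n);print(n,-T[:3,:3].T@T[:3,3],c["fx"],c["k1"])
print(ctrl.get_state())
E
```

```text
top [ 0.48012236 -0.03677592  1.16906204] 439.10710797626683 -0.04790007646336348
scene [1.25068461 0.54155514 1.15411689] 543.4627198107694 0.028616375718307843
{'time': 0.1, 'qpos': array([ 1.10101567e+00,  2.87083984e-01,  1.57807260e+00,  5.01491832e-05,
        1.27862875e+00, -1.50002849e-01]), 'dq': array([-8.12460087e-05, -2.45814619e-03, -3.05409948e-03,  1.41969306e-03,
       -1.29408342e-04,  1.43634530e-03]), 'joint_efforts': array([ 1.21856774e-03, -4.07297587e+01, -2.93698364e+01, -1.49353618e-04,
        3.43842716e-03,  4.61026417e-07]), 'eef_pos': array([0.21189594, 0.64028598, 0.25505811]), 'tcp_rot': array([ 0.1118493 ,  0.69833896, -0.11331555,  0.69783381]), 'contact_force': array([ 0.24711723,  0.50577876, -0.00978118]), 'wrist_torque': array([-0.06520842, -0.02662933,  0.02513063]), 'opening': 0.9991122105866597}
```

View pics/top0.png

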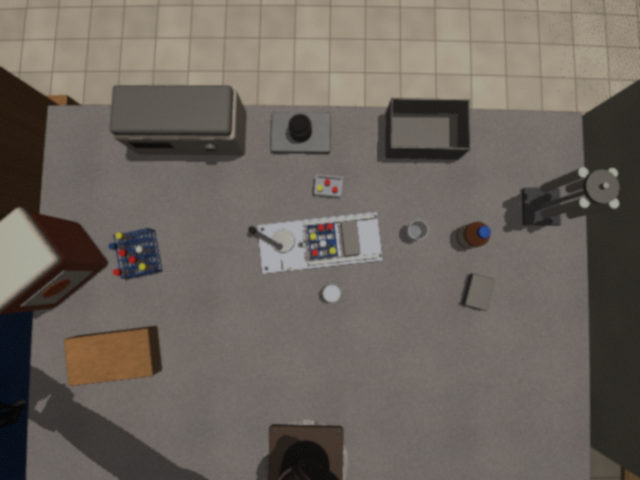

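View pics/scene0.png

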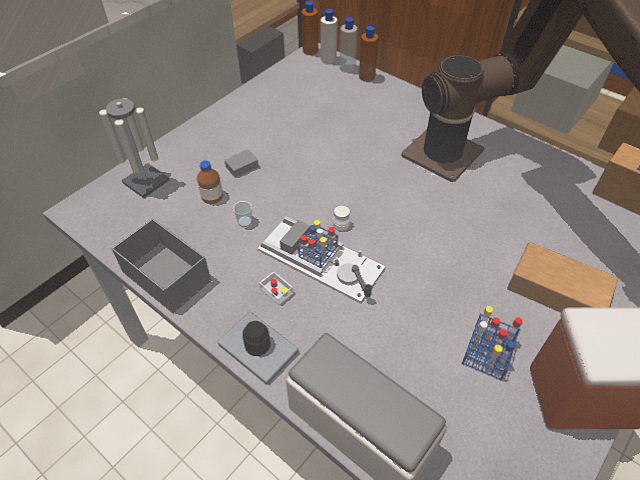

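Top view: the dock is near (320,243), forward is image-left (world +y). The lever post is near (253,231), the pivot near (280,243), and the groove near (282,264) on the robot side. Next I'll take close crops to fit the dock pose.

```bash
python3 - <<'E'
from h import *
a=cv2.imread("pics/top0.png")[190:320,235:435];b=cv2.imread("pics/scene0.png")[200:310,230:400]
cv2.imwrite("pics/c1.png",cv2.resize(a,None,fx=4,fy=4,interpolation=cv2.INTER_CUBIC))
print(ray("top",[[259,227],[262,273],[382,260],[378,213]],.012))
print("post top",ray("top",[253,231],.062),"beaker",ray("top",[415,231],0),"jar",ray("top",[331,294],.058))
E
```

```text
[[ 0.60897731  0.13519337  0.012     ]
 [ 0.48724298  0.12385105  0.012     ]
 [ 0.52690359 -0.19164324  0.012     ]
 [ 0.65157912 -0.18026587  0.012     ]]
post top [[0.59294538 0.14276106 0.062     ]] beaker [[ 0.60646481 -0.28118873  0.        ]] jar [[ 0.43732827 -0.05783444  0.058     ]]
```

View pics/c1.png

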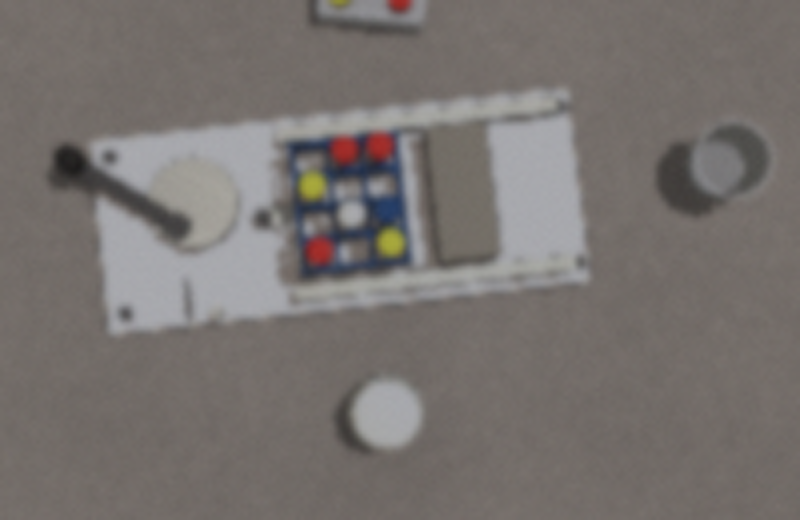

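The crop shows the plate corners, the pivot at (178,226), the post top at (69,160), the groove around (188,300), the block's rear edge at x≈492 and the beaker at about (730,160). Next is the pose fit.

```bash
cat >> h.py <<'E'
def crop(p): return np.array(p,float)/4+[235-.375,190-.375]
E
python3 - <<'E'
from h import *
from scipy.optimize import least_squares
L=np.array([[55,-65,12],[55,65,12],[-265,65,12],[-265,-65,12],[0,0,40],[0,34,12],[0,62,12]])/1000
U=crop([[93,142],[110,333],[588,282],[568,90],[178,226],[186,280],[190,319]])
def W(p,L):
    c,s=np.cos(p[2]),np.sin(p[2]);return np.c_[p[0]+c*L[:,0]-s*L[:,1],p[1]+s*L[:,0]+c*L[:,1],L[:,2]]
f=least_squares(lambda p:(proj("top",W(p,L))-U).ravel(),[.55,.07,1.6],loss="soft_l1")
p=f.x;print("dock",p,(proj("top",W(p,L))-U).round(1).tolist())
post=ray("top",crop([69,160]),.062)[0];d=post[:2]-p[:2];print("post",post,np.linalg.norm(d))
a=np.arctan2(d[1],d[0])-p[2];a=(a+np.pi)%(2*np.pi)-np.pi;print("cam",np.pi/2-a)
for l in ([-.206,0,.043],[-.25,0,.05],[-.28,0,.05]):print(l,W(p,np.array([l])))
print("block rear top edge",ray("top",crop([[489,128],[496,250]]),.060),W(p,np.array([[-.206,-.044,.06],[-.206,.044,.06]])))
for th in np.arange(2.6,-.3,-.2):
    w=p[2]+np.pi/2-th;print(round(th,2),(p[:2]+.08*np.array([np.cos(w),np.sin(w)])).round(3))
s=ctrl.read_camera("scene");
for l in [[0,0,.04],[-.206,-.044,.06],[-.206,.044,.06],[55e-3,-.065,.012],[55e-3,.065,.012],[-.265,.065,.012]]:
    u=proj("scene",W(p,np.array([l])))[0];cv2.circle(s,tuple((u*1).astype(int)),1,(0,255,0),-1)
u=proj("scene",post)[0];cv2.circle(s,tuple(u.astype(int)),1,(255,0,255),-1)
cv2.imwrite("pics/s1.png",cv2.resize(s[190:310,230:400],None,fx=4,fy=4,interpolation=cv2.INTER_CUBIC))
E
```

```text
dock [0.5577104  0.07799251 1.69357738] [[-0.8, -0.6], [-0.4, 0.4], [0.9, 0.4], [0.2, -0.3], [-0.2, -0.3], [0.2, -0.2], [0.2, 0.6]]
post [0.59641058 0.14573479 0.062     ] 0.0780174410395156
cam 2.2126155997431045
[-0.206, 0, 0.043] [[ 0.58293979 -0.12645669  0.043     ]]
[-0.25, 0, 0.05] [[ 0.5883286  -0.17012546  0.05      ]]
[-0.28, 0, 0.05] [[ 0.59200278 -0.19989961  0.05      ]]
block rear top edge [[ 0.62144405 -0.12074402  0.06      ]
 [ 0.54388588 -0.12598695  0.06      ]] [[ 0.62660856 -0.12106789  0.06      ]
 [ 0.53927103 -0.1318455   0.06      ]]
2.6 [0.621 0.127]
2.4 [0.61  0.139]
2.2 [0.597 0.148]
2.0 [0.582 0.154]
1.8 [0.566 0.158]
1.6 [0.55  0.158]
1.4 [0.535 0.155]
1.2 [0.52  0.148]
1.0 [0.507 0.14 ]
0.8 [0.495 0.128]
0.6 [0.487 0.115]
0.4 [0.481 0.1  ]
0.2 [0.478 0.084]
-0.0 [0.478 0.068]
-0.2 [0.482 0.053]
```

View pics/s1.png

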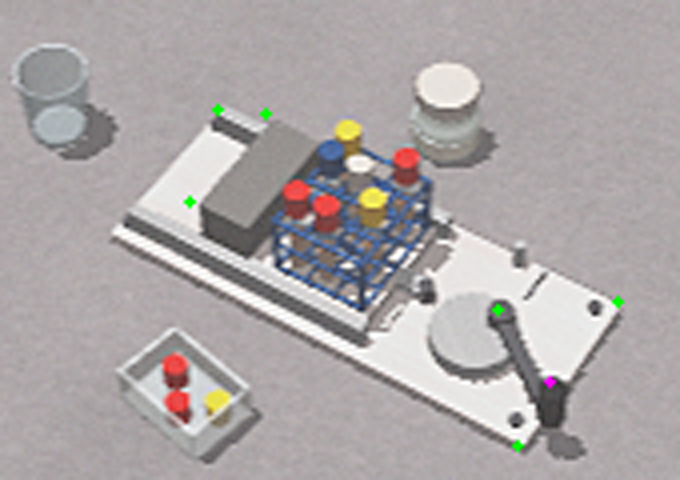

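```bash
python3 - <<'E'
from h import *
from scipy.spatial.transform import Rotation as R
s=ctrl.get_state();M=R.from_quat(s["tcp_rot"]).as_matrix();y=M[:,1];print(M.round(3),np.degrees(np.arctan2(y[1],y[0])),ctrl.finger_overhang)
w=1.69357738+np.pi/2-2.2126;print("radial",np.degrees(w),"lever end radial",np.degrees(1.69358+np.pi/2))
E
```

```text
[[-0.001  0.314  0.949]
 [-0.002  0.949 -0.314]
 [-1.    -0.002 -0.   ]] 71.67798363792998 0.025
radial 60.26219440217767 lever end radial 187.03498626776596
```

Emit:
play_rows([
  {"delta_pos":[0.424,-0.515,-0.05],"delta_rot":[0,0,-0.563],"claw":0},
  {"delta_pos":[0.424,-0.515,-0.05],"delta_rot":[0,0,-0.563],"claw":0},
  {"delta_pos":[0.424,-0.515,-0.05],"delta_rot":[0,0,-0.563],"claw":0},
  {"delta_pos":[0.424,-0.515,-0.05],"delta_rot":[0,0,-0.563],"claw":0},
  {"delta_pos":[0.424,-0.515,-0.05],"delta_rot":[0,0,-0.563],"claw":0},
  {"delta_pos":[0.424,-0.515,-0.05],"delta_rot":[0,0,-0.563],"claw":0},
  {"delta_pos":[0.424,-0.515,-0.05],"delta_rot":[0,0,-0.563],"claw":0},
  {"delta_pos":[0.424,-0.515,-0.05],"delta_rot":[0,0,-0.563],"claw":0},
  {"delta_pos":[0.424,-0.515,-0.05],"delta_rot":[0,0,-0.563],"claw":0},
  {"delta_pos":[0.424,-0.515,-0.05],"delta_rot":[0,0,-0.563],"claw":0},
  {"delta_pos":[0.424,-0.515,-0.05],"delta_rot":[0,0,-0.563],"claw":0},
  {"delta_pos":[0.424,-0.515,-0.05],"delta_rot":[0,0,-0.563],"claw":0},
  {"delta_pos":[0.424,-0.515,-0.05],"delta_rot":[0,0,-0.563],"claw":0},
  {"delta_pos":[0.424,-0.515,-0.05],"delta_rot":[0,0,-0.563],"claw":0},
  {"delta_pos":[0.424,-0.515,-0.05],"delta_rot":[0,0,-0.563],"claw":0},
  {"delta_pos":[0.424,-0.515,-0.05],"delta_rot":[0,0,-0.563],"claw":0},
  {"delta_pos":[0.424,-0.515,-0.05],"delta_rot":[0,0,-0.563],"claw":0},
  {"delta_pos":[0.424,-0.515,-0.05],"delta_rot":[0,0,-0.563],"claw":0},
  {"delta_pos":[0.424,-0.515,-0.05],"delta_rot":[0,0,-0.563],"claw":0},
  {"delta_pos":[0.424,-0.515,-0.05],"delta_rot":[0,0,-0.563],"claw":0},
])

```text
time: 1.82
eef_pos: [0.6351, 0.1265, 0.205]
tcp_rot: [-0.611, -0.357, 0.612, -0.355]
contact_force: [-0.7, -0.0, 1.0]
opening: 0.001
```

Emit:
play_rows([
  {"delta_pos":[0.001,-0.001,-0.04],"delta_rot":[0,0,0],"claw":0},
  {"delta_pos":[0.001,-0.001,-0.08],"delta_rot":[0,0,0],"claw":0},
  {"delta_pos":[0.001,-0.001,-0.11],"delta_rot":[0,0,0],"claw":0},
  {"delta_pos":[0.001,-0.001,-0.13],"delta_rot":[0,0,0],"claw":0},
  {"delta_pos":[0.001,-0.001,-0.14],"delta_rot":[0,0,0],"claw":0},
  {"delta_pos":[0.001,-0.001,-0.14],"delta_rot":[0,0,0],"claw":0},
])

```text
time: 2.32
eef_pos: [0.6335, 0.1268, 0.0622]
tcp_rot: [-0.609, -0.358, 0.613, -0.355]
contact_force: [0.3, -0.1, -0.4]
opening: 0.002
```

```bash
python3 - <<'E'
from h import *
s=ctrl.read_camera("scene");st=ctrl.get_state();print(ctrl.finger_overhang,st["eef_pos"],st["qpos"])
u=proj("scene",st["eef_pos"]-[0,0,.025])[0];cv2.circle(s,tuple(u.astype(int)),1,(0,255,0),-1)
cv2.imwrite("pics/s2.png",cv2.resize(s[170:310,250:430],None,fx=4,fy=4,interpolation=cv2.INTER_CUBIC))
# rows: finger path
p=np.array([.5577,.0780]);p2=1.69358;lag=.024
for th in np.r_[2.6:-.01:-.15]:
    w=p2+np.pi/2-th;r=np.array([np.cos(w),np.sin(w)]);t=np.array([-r[1],r[0]])
    print(round(th,2),(p+.08*r-lag*t).round(4),"yaw",np.degrees(w-np.pi/2).round(1))
E
```

```text
0.025 [0.63513891 0.12667704 0.06453109] [0.03984462 0.44023248 1.75679852 0.00206479 0.94854092 0.55344613]
2.6 [0.6355 0.1084] yaw -51.9
2.45 [0.6301 0.1197] yaw -43.3
2.3 [0.623  0.1301] yaw -34.7
2.15 [0.6145 0.1392] yaw -26.2
2.0 [0.6047 0.147 ] yaw -17.6
1.85 [0.5939 0.1533] yaw -9.0
1.7 [0.5822 0.1578] yaw -0.4
1.55 [0.57   0.1606] yaw 8.2
1.4 [0.5575 0.1615] yaw 16.8
1.25 [0.545  0.1606] yaw 25.4
1.1 [0.5328 0.1577] yaw 34.0
0.95 [0.5212 0.1531] yaw 42.6
0.8 [0.5104 0.1468] yaw 51.2
0.65 [0.5006 0.139 ] yaw 59.8
0.5 [0.4922 0.1298] yaw 68.4
0.35 [0.4852 0.1194] yaw 77.0
0.2 [0.4798 0.1081] yaw 85.6
0.05 [0.4762 0.0961] yaw 94.2
```

View pics/s2.png

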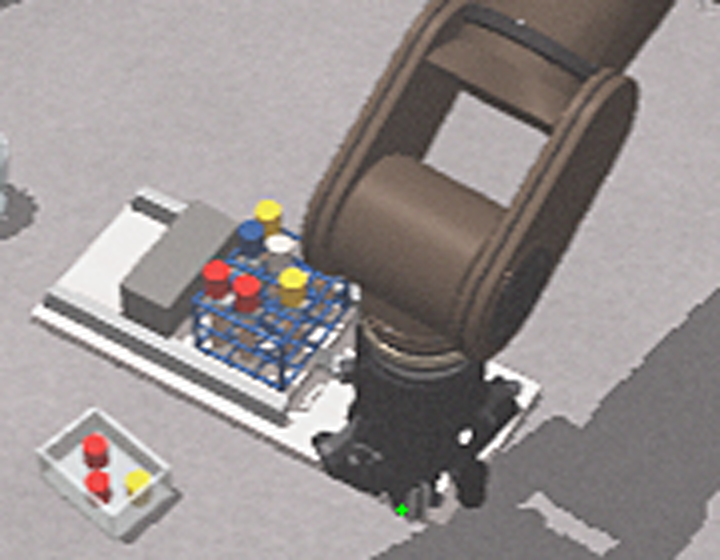

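The picture shows the shut fingertips (about 405,510) just on the clockwise side of the post (about 470,480), with nothing touching. I'll start sweeping the arc.

Emit:
play_rows([
  {"delta_pos":[-0.012,0.0035,0],"delta_rot":[0,0,0],"claw":0},
  {"delta_pos":[-0.016,0.008,0],"delta_rot":[0,0,0],"claw":0},
  {"delta_pos":[-0.0205,0.0125,0],"delta_rot":[0,0,0.02],"claw":0},
  {"delta_pos":[-0.0255,0.0165,0],"delta_rot":[0,0,0.045],"claw":0},
  {"delta_pos":[-0.03,0.0203,0],"delta_rot":[0,0,0.07],"claw":0},
  {"delta_pos":[-0.036,0.0235,0],"delta_rot":[0,0,0.092],"claw":0},
  {"delta_pos":[-0.041,0.0266,0],"delta_rot":[0,0,0.117],"claw":0},
  {"delta_pos":[-0.047,0.029,0],"delta_rot":[0,0,0.14],"claw":0},
  {"delta_pos":[-0.053,0.031,0],"delta_rot":[0,0,0.164],"claw":0},
  {"delta_pos":[-0.059,0.0325,0],"delta_rot":[0,0,0.188],"claw":0},
  {"delta_pos":[-0.065,0.034,0],"delta_rot":[0,0,0.212],"claw":0},
  {"delta_pos":[-0.071,0.0345,0],"delta_rot":[0,0,0.236],"claw":0},
  {"delta_pos":[-0.0775,0.035,0],"delta_rot":[0,0,0.26],"claw":0},
  {"delta_pos":[-0.084,0.0345,0],"delta_rot":[0,0,0.284],"claw":0},
  {"delta_pos":[-0.09,0.034,0],"delta_rot":[0,0,0.308],"claw":0},
  {"delta_pos":[-0.096,0.0325,0],"delta_rot":[0,0,0.332],"claw":0},
  {"delta_pos":[-0.102,0.031,0],"delta_rot":[0,0,0.356],"claw":0},
])

```text
time: 3.78
eef_pos: [0.5356, 0.1592, 0.0674]
tcp_rot: [0.328, 0.625, -0.327, 0.628]
contact_force: [3.0, 2.2, -3.0]
opening: -0.0
```

```bash
python3 - <<'E'
from h import *
s=ctrl.read_camera("scene");st=ctrl.get_state();print(st["eef_pos"],st["qpos"],st["contact_force"])
from scipy.spatial.transform import Rotation as R
y=R.from_quat(st["tcp_rot"]).as_matrix()[:,1];print(np.degrees(np.arctan2(y[1],y[0])))
cv2.imwrite("pics/s3.png",cv2.resize(s[170:310,250:430],None,fx=4,fy=4,interpolation=cv2.INTER_CUBIC))
E
```

```text
[0.53453178 0.15878051 0.06719416] [ 0.1074989   0.26451661  1.98720005 -0.00222711  0.88630182 -0.50130589] [2.48780343 2.12006423 1.18079928]
34.96266343402976
```

View pics/s3.png

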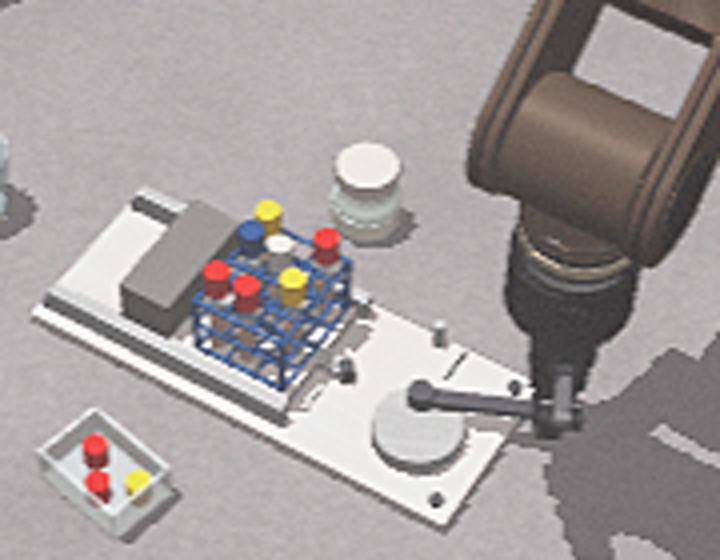

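The lever has followed to roughly 1.1 rad and the contact force is about 3.5 N. Continuing to the groove.

Emit:
play_rows([
  {"delta_pos":[-0.0095,-0.004,-0.001],"delta_rot":[0,0,0.03],"claw":0},
  {"delta_pos":[-0.0133,-0.0057,-0.002],"delta_rot":[0,0,0.042],"claw":0},
  {"delta_pos":[-0.019,-0.009,-0.002],"delta_rot":[0,0,0.066],"claw":0},
  {"delta_pos":[-0.0241,-0.012,-0.002],"delta_rot":[0,0,0.09],"claw":0},
  {"delta_pos":[-0.029,-0.0158,-0.002],"delta_rot":[0,0,0.114],"claw":0},
  {"delta_pos":[-0.0339,-0.0198,-0.002],"delta_rot":[0,0,0.138],"claw":0},
  {"delta_pos":[-0.0382,-0.0243,-0.002],"delta_rot":[0,0,0.162],"claw":0},
  {"delta_pos":[-0.0423,-0.029,-0.002],"delta_rot":[0,0,0.186],"claw":0},
  {"delta_pos":[-0.046,-0.034,-0.002],"delta_rot":[0,0,0.21],"claw":0},
  {"delta_pos":[-0.0493,-0.0394,-0.002],"delta_rot":[0,0,0.233],"claw":0},
  {"delta_pos":[-0.052,-0.045,-0.002],"delta_rot":[0,0,0.257],"claw":0},
  {"delta_pos":[-0.0547,-0.0507,-0.002],"delta_rot":[0,0,0.281],"claw":0},
  {"delta_pos":[-0.0566,-0.0567,-0.002],"delta_rot":[0,0,0.305],"claw":0},
  {"delta_pos":[-0.0583,-0.0627,-0.002],"delta_rot":[0,0,0.33],"claw":0},
  {"delta_pos":[-0.0583,-0.0627,-0.002],"delta_rot":[0,0,0.33],"claw":0},
  {"delta_pos":[-0.0583,-0.0627,-0.002],"delta_rot":[0,0,0.33],"claw":0},
])

```text
time: 5.17
eef_pos: [0.4775, 0.0963, 0.0669]
tcp_rot: [-0.025, 0.704, 0.027, 0.709]
contact_force: [0.3, 1.4, 0.8]
opening: -0.004
```

```bash
python3 - <<'E'
from h import *
s=ctrl.read_camera("scene");st=ctrl.get_state();print(st["eef_pos"],st["qpos"],st["contact_force"])
p=np.array([.5577,.0780]);p2=1.69358
for th,c in((0,(0,255,0)),(.25,(0,0,255))):
    w=p2+np.pi/2-th
    for r in (0,.04,.08):
        u=proj("scene",np.r_[p+r*np.array([np.cos(w),np.sin(w)]),.036 if r<.06 else .062])[0];cv2.circle(s,tuple(u.round().astype(int)),1,c,-1)
cv2.imwrite("pics/s4.png",cv2.resize(s[200:310,290:430],None,fx=5,fy=5,interpolation=cv2.INTER_CUBIC))
E
```

```text
[0.47722392 0.09635316 0.06645406] [-0.01070091  0.12336327  2.15835219  0.00327723  0.85418535 -1.65750201] [0.17863342 0.83150874 0.52068568]
```

View pics/s4.png

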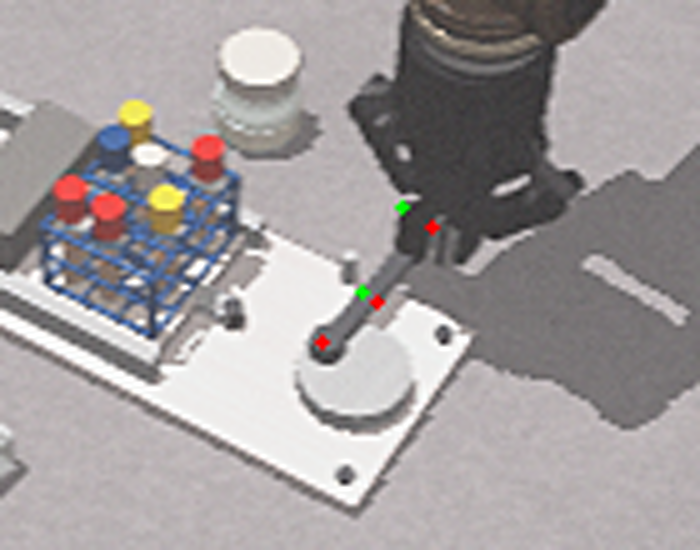

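The lever centre sits between the 0 (green) and 0.25 rad (red) marks, about 0.15 rad. I'll nudge it about 11 mm more, then back off and lift away.

Emit:
play_rows([
  {"delta_pos":[-0.0005,-0.004,-0.001],"delta_rot":[0,0,0.01],"claw":0},
  {"delta_pos":[-0.001,-0.008,-0.001],"delta_rot":[0,0,0.02],"claw":0},
  {"delta_pos":[-0.001,-0.011,-0.001],"delta_rot":[0,0,0.03],"claw":0},
  {"delta_pos":[-0.001,-0.011,-0.001],"delta_rot":[0,0,0.03],"claw":0},
  {"delta_pos":[-0.001,-0.011,-0.001],"delta_rot":[0,0,0.03],"claw":0},
  {"delta_pos":[0.001,0.01,0],"delta_rot":[0,0,0.03],"claw":0},
  {"delta_pos":[0.001,0.025,0.01],"delta_rot":[0,0,0.03],"claw":0},
  {"delta_pos":[0.001,0.03,0.05],"delta_rot":[0,0,0.03],"claw":0},
  {"delta_pos":[0.0,0.05,0.09],"delta_rot":[0,0,0.03],"claw":0},
  {"delta_pos":[0.0,0.08,0.13],"delta_rot":[0,0,0.03],"claw":0},
  {"delta_pos":[0.0,0.12,0.14],"delta_rot":[0,0,0.03],"claw":0},
  {"delta_pos":[0.0,0.15,0.14],"delta_rot":[0,0,0.03],"claw":0},
  {"delta_pos":[0.0,0.15,0.14],"delta_rot":[0,0,0.03],"claw":0},
])

```text
time: 6.3
eef_pos: [0.4781, 0.2513, 0.2094]
tcp_rot: [-0.059, 0.7, 0.062, 0.709]
contact_force: [-0.1, 0.3, -0.3]
opening: 0.0
```

```bash
python3 - <<'E'
from h import *
t=ctrl.read_camera("top");s=ctrl.read_camera("scene");st=ctrl.get_state();print(st["eef_pos"],st["qpos"],st["contact_force"])
p=np.array([.5577,.0780]);p2=1.69358
a=cv2.resize(t[200:300,240:380],None,fx=4,fy=4,interpolation=cv2.INTER_CUBIC)
for th,c in((0,(0,255,0)),(.25,(0,0,255))):
    w=p2+np.pi/2-th
    for r in (.04,.08):
        u=proj("scene",np.r_[p+r*np.array([np.cos(w),np.sin(w)]),.036 if r<.06 else .062])[0];cv2.circle(s,tuple(u.round().astype(int)),1,c,-1)
b=cv2.resize(s[210:310,290:430],None,fx=4,fy=4,interpolation=cv2.INTER_CUBIC)
c=np.zeros((400,800,3),np.uint8);a=cv2.resize(a,(400,286));b=cv2.resize(b,(400,286))
cv2.imwrite("pics/s5.png",np.hstack([a,b]))
E
```

```text
[0.47701333 0.24726844 0.20639675] [ 2.89379977e-01  2.72958653e-02  1.96387010e+00 -1.58288076e-04
  1.14419046e+00 -1.45148032e+00] [-1.32463802 -0.02704175 -0.84690207]
```

View pics/s5.png

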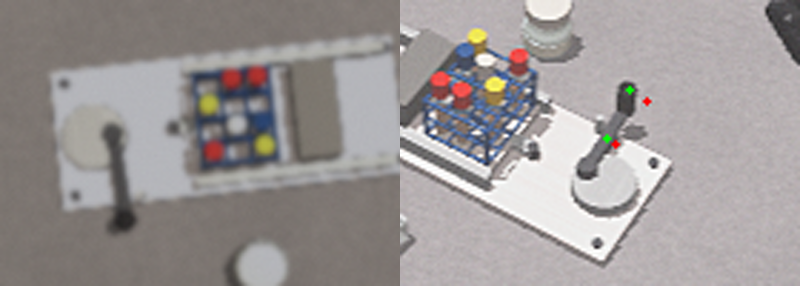

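The lever stands over the groove and matches the 0 rad marks in both views: the post top is at (124,218) on the left, and on the right it falls on the green mark. Now going over and behind the push block.

Emit:
play_rows([
  {"delta_pos":[0.111,-0.413,0.0],"delta_rot":[0,0,-0.0155],"claw":0},
  {"delta_pos":[0.111,-0.413,0.0],"delta_rot":[0,0,-0.0155],"claw":0},
  {"delta_pos":[0.111,-0.413,0.0],"delta_rot":[0,0,-0.0155],"claw":0},
  {"delta_pos":[0.111,-0.413,0.0],"delta_rot":[0,0,-0.0155],"claw":0},
  {"delta_pos":[0.111,-0.413,0.0],"delta_rot":[0,0,-0.0155],"claw":0},
  {"delta_pos":[0.111,-0.413,0.0],"delta_rot":[0,0,-0.0155],"claw":0},
  {"delta_pos":[0.111,-0.413,0.0],"delta_rot":[0,0,-0.0155],"claw":0},
  {"delta_pos":[0.111,-0.413,0.0],"delta_rot":[0,0,-0.0155],"claw":0},
  {"delta_pos":[0.111,-0.413,0.0],"delta_rot":[0,0,-0.0155],"claw":0},
  {"delta_pos":[0.111,-0.413,0.0],"delta_rot":[0,0,-0.0155],"claw":0},
  {"delta_pos":[0.111,-0.413,0.0],"delta_rot":[0,0,-0.0155],"claw":0},
  {"delta_pos":[0.111,-0.413,0.0],"delta_rot":[0,0,-0.0155],"claw":0},
  {"delta_pos":[0.111,-0.413,0.0],"delta_rot":[0,0,-0.0155],"claw":0},
  {"delta_pos":[0.111,-0.413,0.0],"delta_rot":[0,0,-0.0155],"claw":0},
])

```text
time: 7.57
eef_pos: [0.587, -0.1648, 0.2055]
tcp_rot: [-0.042, 0.704, 0.044, 0.707]
contact_force: [-0.6, -0.4, 0.5]
opening: -0.0
```

The gripper knuckles bulge along the jaw direction, so I'll turn the jaws across the dock. That gives more clearance from the tubes while descending.

Emit:
play_rows([
  {"delta_pos":[0.001,-0.002,0],"delta_rot":[0,0,-0.5],"claw":0},
  {"delta_pos":[0.001,-0.002,0],"delta_rot":[0,0,-0.5],"claw":0},
  {"delta_pos":[0.001,-0.002,0],"delta_rot":[0,0,-0.5],"claw":0},
  {"delta_pos":[0.001,-0.002,0],"delta_rot":[0,0,-0.5],"claw":0},
  {"delta_pos":[0.001,-0.002,0],"delta_rot":[0,0,-0.5],"claw":0},
  {"delta_pos":[0.001,-0.002,0],"delta_rot":[0,0,-0.5],"claw":0},
  {"delta_pos":[0.001,-0.002,0],"delta_rot":[0,0,-0.5],"claw":0},
  {"delta_pos":[0.001,-0.002,0],"delta_rot":[0,0,-0.5],"claw":0},
  {"delta_pos":[0.001,-0.002,0],"delta_rot":[0,0,-0.5],"claw":0},
  {"delta_pos":[0.001,-0.002,0],"delta_rot":[0,0,-0.5],"claw":0},
  {"delta_pos":[0.001,-0.002,0],"delta_rot":[0,0,-0.5],"claw":0},
  {"delta_pos":[0.001,-0.002,0],"delta_rot":[0,0,-0.5],"claw":0},
  {"delta_pos":[0.001,-0.002,0],"delta_rot":[0,0,-0.5],"claw":0},
  {"delta_pos":[0.001,-0.002,0],"delta_rot":[0,0,-0.5],"claw":0},
  {"delta_pos":[0.001,-0.002,-0.04],"delta_rot":[0,0,-0.5],"claw":0},
  {"delta_pos":[0.001,-0.002,-0.08],"delta_rot":[0,0,-0.5],"claw":0},
  {"delta_pos":[0.001,-0.002,-0.11],"delta_rot":[0,0,-0.5],"claw":0},
  {"delta_pos":[0.001,-0.002,-0.13],"delta_rot":[0,0,-0.5],"claw":0},
  {"delta_pos":[0.001,-0.002,-0.14],"delta_rot":[0,0,-0.5],"claw":0},
  {"delta_pos":[0.001,-0.002,-0.14],"delta_rot":[0,0,-0.5],"claw":0},
])

```text
time: 9.23
eef_pos: [0.586, -0.1649, 0.0625]
tcp_rot: [0.467, 0.53, -0.469, 0.53]
contact_force: [-0.6, 0.2, 0.3]
opening: 0.003
```

```bash
python3 - <<'E'
from h import *
t=ctrl.read_camera("top");s=ctrl.read_camera("scene");st=ctrl.get_state();print(st["eef_pos"],st["tcp_rot"],st["contact_force"])
a=t[200:300,240:440];b=s[170:310,230:430]
a=cv2.resize(a,(400,200));b=cv2.resize(b,(600,420),interpolation=cv2.INTER_CUBIC)
cv2.imwrite("pics/s6.png",b)
p=np.array([.5577,.0780]);c,n=np.cos(1.69358),np.sin(1.69358);d=st["eef_pos"][:2]-p;print("dock xy",d@[c,n],d@[-n,c])
E
```

```text
[ 0.58863594 -0.16644906  0.06648518] [ 0.46796306  0.52771894 -0.46872807  0.53180568] [0.29377812 0.73617281 0.38875669]
dock xy -0.24639763058602573 -0.0007640406091828112
```

View pics/s6.png

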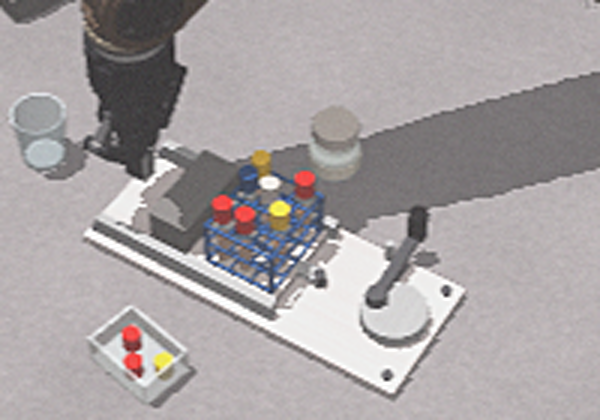

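The fingertips (140,165) are behind the grey block on its centre line, clear of the beaker and the tubes. Pushing forward now.

Emit:
play_rows([
  {"delta_pos":[-0.0012,0.01,0],"delta_rot":[0,0,0],"claw":0},
  {"delta_pos":[-0.002,0.016,0],"delta_rot":[0,0,0],"claw":0},
  {"delta_pos":[-0.0027,0.022,0],"delta_rot":[0,0,0],"claw":0},
  {"delta_pos":[-0.0032,0.026,0],"delta_rot":[0,0,0],"claw":0},
  {"delta_pos":[-0.0037,0.03,0],"delta_rot":[0,0,0],"claw":0},
  {"delta_pos":[-0.0042,0.034,0],"delta_rot":[0,0,0],"claw":0},
  {"delta_pos":[-0.0047,0.038,0],"delta_rot":[0,0,0],"claw":0},
  {"delta_pos":[-0.0052,0.042,0],"delta_rot":[0,0,0],"claw":0},
  {"delta_pos":[-0.0057,0.046,0],"delta_rot":[0,0,0],"claw":0},
  {"delta_pos":[-0.0062,0.05,0],"delta_rot":[0,0,0],"claw":0},
  {"delta_pos":[-0.0067,0.054,0],"delta_rot":[0,0,0],"claw":0},
  {"delta_pos":[-0.0071,0.058,0],"delta_rot":[0,0,0],"claw":0},
  {"delta_pos":[-0.0075,0.061,0],"delta_rot":[0,0,0],"claw":0},
  {"delta_pos":[-0.0075,0.061,0],"delta_rot":[0,0,0],"claw":0},
])

```text
time: 10.5
eef_pos: [0.581, -0.1045, 0.0663]
tcp_rot: [0.468, 0.528, -0.468, 0.532]
contact_force: [-0.1, -0.2, 1.6]
opening: 0.002
```

Emit:
play_rows([
  {"delta_pos":[-0.0002,0.0015,0],"delta_rot":[0,0,0],"claw":0},
  {"delta_pos":[-0.0004,0.003,0],"delta_rot":[0,0,0],"claw":0},
  {"delta_pos":[-0.0006,0.0045,0],"delta_rot":[0,0,0],"claw":0},
])

```text
time: 10.75
eef_pos: [0.5805, -0.1004, 0.0663]
tcp_rot: [0.468, 0.528, -0.469, 0.532]
contact_force: [0.3, -8.3, -0.6]
opening: -0.003
```

```bash
python3 - <<'E'
from h import *
s=ctrl.read_camera("scene");st=ctrl.get_state();print(st["eef_pos"],st["contact_force"])
p=np.array([.5577,.0780]);c,n=np.cos(1.69358),np.sin(1.69358);d=st["eef_pos"][:2]-p;print("dock xy",d@[c,n],d@[-n,c])
cv2.imwrite("pics/s7.png",cv2.resize(s[190:310,230:400],None,fx=4,fy=4,interpolation=cv2.INTER_CUBIC))
E
```

```text
[ 0.5805387  -0.10046243  0.06630557] [ 0.54387321 -4.29349672  1.82301914]
dock xy -0.17991606053756248 -0.0008095039816736302
```

View pics/s7.png

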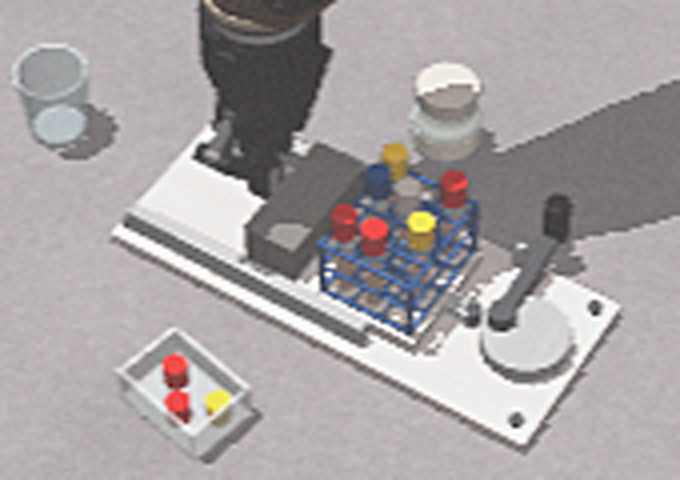

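The slide looks home, with its roller right beside the cam, and the TCP agrees at dock x ≈ -180 mm. I'll push until the end stop shows in the force.

Emit:
play_rows([
  {"delta_pos":[-0.0002,0.0015,0],"delta_rot":[0,0,0],"claw":0},
  {"delta_pos":[-0.0004,0.003,0],"delta_rot":[0,0,0],"claw":0},
  {"delta_pos":[-0.0004,0.003,0],"delta_rot":[0,0,0],"claw":0},
])

```text
time: 11.05
eef_pos: [0.5805, -0.1002, 0.0664]
tcp_rot: [0.466, 0.526, -0.469, 0.535]
contact_force: [-0.2, -11.6, -0.9]
opening: 0.002
```

The TCP didn't advance under 11.6 N, so the slide is at its stop. Backing off and lifting clear.

Emit:
play_rows([
  {"delta_pos":[0.001,-0.01,0],"delta_rot":[0,0,0],"claw":0},
  {"delta_pos":[0.003,-0.025,0],"delta_rot":[0,0,0],"claw":0},
  {"delta_pos":[0.006,-0.05,0],"delta_rot":[0,0,0],"claw":0},
  {"delta_pos":[0.007,-0.06,0.02],"delta_rot":[0,0,0],"claw":0},
  {"delta_pos":[0.007,-0.06,0.06],"delta_rot":[0,0,0],"claw":0},
  {"delta_pos":[0.007,-0.06,0.1],"delta_rot":[0,0,0],"claw":0},
  {"delta_pos":[0.007,-0.06,0.14],"delta_rot":[0,0,0],"claw":0},
  {"delta_pos":[-0.03,-0.09,0.17],"delta_rot":[0,0,0],"claw":0},
  {"delta_pos":[-0.06,-0.12,0.18],"delta_rot":[0,0,0],"claw":0},
  {"delta_pos":[-0.09,-0.14,0.18],"delta_rot":[0,0,0],"claw":0},
  {"delta_pos":[-0.09,-0.14,0.18],"delta_rot":[0,0,0],"claw":0},
  {"delta_pos":[-0.09,-0.14,0.18],"delta_rot":[0,0,0],"claw":0},
])

```text
time: 12.05
eef_pos: [0.4889, -0.2418, 0.2465]
tcp_rot: [0.467, 0.525, -0.47, 0.533]
contact_force: [0.3, -0.4, 0.4]
opening: -0.002
```

```bash
python3 - <<'E'
from h import *
t=ctrl.read_camera("top");s=ctrl.read_camera("scene");st=ctrl.get_state();print(st["eef_pos"],st["contact_force"])
p=np.array([.5577,.0780]);c,n=np.cos(1.69358),np.sin(1.69358)
for y in(-.044,.044):   # rear top edge of block at home (green) and at 34 mm (red)
  for x,col in((-.169,(0,255,0)),(-.172-.031,(0,0,255))):
    w=np.r_[p+x*np.array([c,n])+y*np.array([-n,c]),.06];cv2.circle(s,tuple(proj("scene",w)[0].round().astype(int)),1,col,-1)
a=cv2.resize(t[200:290,235:395],(400,225),interpolation=cv2.INTER_CUBIC);b=cv2.resize(s[190:310,230:400],(400,282),interpolation=cv2.INTER_CUBIC)
cv2.imwrite("pics/s8.png",np.hstack([cv2.copyMakeBorder(a,0,57,0,0,cv2.BORDER_CONSTANT),b]))
E
```

```text
[ 0.49050367 -0.24006938  0.24572397] [ 0.01292912 -0.23808653  0.78098036]
```

View pics/s8.png

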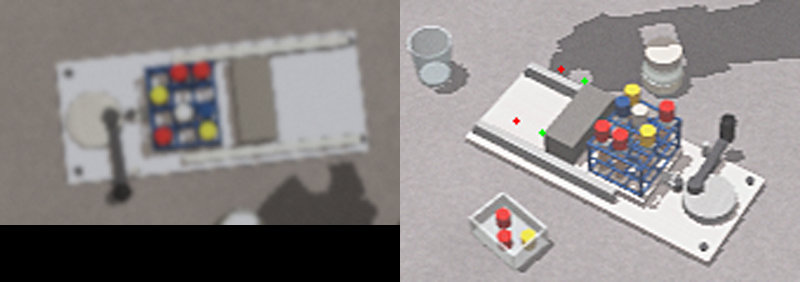

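```bash
python3 -c "
from plant import ctrl
print(ctrl.sign_off())"
```

```text
the job is handed in; nothing more can be done
None
```

I turned the cam to its low point, then pushed the slide home, and handed the job in at about 12 s of the 54 s allowed. Sign-off reports no verdict, so the success below rests on my own checks.

- **Cam:** I swept the lever post round anticlockwise with the shut fingertips. The first sweep stopped about 0.15 rad short, so I nudged it about 11 mm more. The lever then lay over the groove in both camera views and was still there in the last pictures.
- **Slide:** I pushed the grey block forward from behind until the arm stopped advancing under 11.6 N. The arm stopped where the slide should be fully home, and the picture showed the roller right beside the cam.
- **Clear of everything:** The arm ended about 0.18 m higher and away from the dock, with forces near zero. The rack, tubes and nearby jar, beaker and cap box looked untouched; I did not re-measure the other bystanders.
- **One disagreement:** In the scene view, the block's rear edge sat a few millimetres ahead of where I predicted. The same offset was there before the push, so I took it as calibration or fit error and trusted the force and arm position instead.

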